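# Guard down, hold the offcut for boring

### The job

Get the rebated offcut ready for boring on the small boring machine: first swing the clear chuck guard gently down onto its stop. Then bring the offcut to the machine, lay it flat on the bed with its tall back along the fence and its end snug against the wooden stop block, and press it firmly into fence and bed together with one diagonal push. Finish while still holding that push, do not let go, and leave the other things on the bench where they are.

Things in the scene. Friction and masses are not known exactly. Their poses are not given: they have to be found in the camera images.
- jig: small grey boring machine fixed to the bench, base 180 (x) x 340 (y) x 30 mm. Origin: centre of its underside, on the bench. x points across the bed to the fence, away from the robot within 0.2 rad; y along the fence to the stop block. Motor, chuck and bit at its -y end (y -165 to -34 mm, up to 115 high); hinge post x 70 to 86, y -94 to -16; guard-stop post at x -50, y -85, 116 high
- bed: flat ground steel bed plate of the machine, waxed and slippery (friction about 0.25 to wood), top 38 mm above the bench; in the jig frame x -85 to 45, y -30 to 165 mm. Origin: centre of its underside
- fence: aluminium fence along the far side of the bed, front face at jig x = 45 mm, 20 mm thick, y -30 to 165 mm, only 20 mm higher than the bed. Origin: centre of its underside, 8 mm below the bed's top
- stop: wooden stop block fixed on the bed at the far end of the fence from the motor, 50 (x) x 25 (y) x 36 mm high; its working face is at jig y = 135 mm and looks to jig -y, towards the motor. Origin: centre of its underside
- corner (a point): the point where bed top, fence face and stop block face meet (jig frame x 45, y 135, z 38 mm); axes as the jig. The offcut's point offcut_corner belongs here
- guard (a joint): hinge angle of the clear guard, rad: 0 = down on its stop (guard level), growing as it swings up and away from the robot to 1.45; starts at 0.8 to 1.3. Stiff friction hinge: it stays where it is left and takes about 1 to 3 N at the handle. Gently: below 1.5 rad/s
- guard_hinge (a point): middle of the guard's hinge axis, which lies along jig y, at jig x 78, y -55, z 118 mm
- guard_handle (a point): middle of the guard's black handle: round bar 10 mm thick, 68 long along jig y, in the guard panel's plane, 180 mm from the hinge axis, 41 mm beyond the guard's front lip, a thin rod at each end. At angle a it is at jig x 78 - 180 cos a, y -55, z 118 + 180 sin a mm (a = 0: low, towards the robot). The lip (4 mm) hangs 32 mm below the panel. Axes turn with the guard
- offcut: rebated hardwood offcut (L section), loose on the bench, left; 48 (x) x 130 (y) x 52 mm high, about 0.15 kg. Foot 48 wide, 25 high; on its +x half stands the rib, 24 thick (x 0 to 24), 27 high: the +x face is the tall flat back, the step is on the -x side. Origin: centre of its underside; y along it, z up. Starts within 0.6 rad of the world axes; on the machine its axes match the jig's
- offcut_corner (a point): lower corner of the offcut at its tall back and its +y end, in its frame at x 24, y 65, z 0 mm
- plain_offcut: bystander, leave alone: plain rectangular wood offcut without a rebate, 42 x 95 x 38 mm high
- glue: bystander, leave alone: glue bottle, 56 mm across, 150 mm tall
- screwdriver: bystander, leave alone: screwdriver lying on the bench, origin under its middle
- screw_jar: bystander, leave alone: glass screw jar with metal lid, 72 mm across, 85 mm tall
- mug: bystander, leave alone: white mug, 80 mm across, 95 mm tall
- brush: bystander, leave alone: bench brush lying behind the machine
Not all that is in view belongs to the job. What is shaped like the offcut but black is not meant.

How it is judged:
By the outcome, as a careful person would: the job done as asked, in the order asked, and still so for the second after the job is handed in, while the arm keeps its last pose, push and grip.
It also fails if it takes over 51 s, if anything falls off the work surface, if the arm or the gripper's body presses on something with over 40 N, if the wrist force passes 120 N, or if a joint passes its speed limit or range.

### The arm

A 6-joint arm with a two-finger parallel gripper is mounted at the origin on the work surface. World frame = base frame: x ahead of the robot, y to its left, z up, the work surface at z = 0. Lengths are in m, angles in degrees, forces in N, time in s.
With the tool pointing down it reaches from about 0.225 to 0.875 m from the base axis. Payload 3.4 kg.
Tool frame: the origin (TCP) lies at the very end of the fingers, on their centre line; the grasp point (between the pads) lies 19 mm behind it (manip.grip_depth is the distance from the TCP to the grasp point, in m); z points along the fingers, y is the line along which they close (so a half turn about z gives the same grasp; the last joint's range is limited). The gripper opens to 85 mm and grips with 20 to 120 N. Pads are 22 mm wide; open, the fingers measure 114 mm over their backs; the gripper's body (76 mm by 85 mm) begins 54 mm behind the grasp point. The pads swing forward as they close: fully open they stand 13 mm farther back than shut.
Start: joints at [60.848, 15.808, 86.224, -0, 77.962, -6.933], TCP at [0.217, 0.532, 0.231] pointing down, gripper open.
Joint ranges: [-165.64, 165.64], [-43.16, 119.46], [12.63, 154.43], [-67.54, 247.53], [6.08, 155.33], [-154.97, 154.97]. Speed limits (degrees/s): [147.25, 147.25, 180, 180, 180, 180].

### API

Orientations are given as [roll, pitch, yaw] about the fixed x, y, z axes, in that order (R = Rz(yaw) Ry(pitch) Rx(roll)).
In Python, from rig import manip, eyes, close_job gives the robot as it stands.
- The arm moves only by the shell command python3 -m inch 'ROWS' [OPENING]. ROWS is JSON, one flat list of numbers, 4 for each row, row after row: the shift along the tool's x, y, z in m, then the turn about the tool's z in degrees. In form: [x, y, z, turn, x, y, z, turn, ...]. A call has 1 to 20 rows; each row is the pose to reach, as a shift and turn from the pose commanded when the call began, along the tool's axes at that moment; what a row does not reach only later rows make up. A row lasts 1/10 s, in which the tool goes at most 50 mm and 8.59 degrees, less where a joint would pass 70% of its speed; a pose out of reach is approached as far as the arm can. A call with a gripper value outside its range is refused whole. OPENING is the opening, from 0 (shut) to 1 (fully open), set as the call begins (- or left out, the last holds). The fingers move at their own pace and stop on an object; the grip force is fixed at half the most. Time passes only in rows, so rows that repeat a pose let the fingers close. It gives the time, the measured TCP pose, the force, the opening and the grip force at its end, in the units of the state.
- manip.get_state(): the state, without advancing time (a new reading comes with each control period).
- eyes.camera(name): name is "scene" or "top"; returns a dict with "img" (400x640x3 uint8, red, green, blue), "vfov" (degrees; the focal length in pixels is half the picture's height over the tangent of half this angle, whatever the lens; pixels are square), "cx", "cy" (the principal point, pixels), "origin" and "rotation" of the camera in the world. Camera axes: x right, y up, looking along -z (the intrinsics and any distortion apply to the point x, -y, -z); pixel columns grow to the right and rows downward; lengths in m; the calibration is good to about 2 mm. A picture is of the moment at which its call begins. There is no depth.
- close_job(): hands the job in; it is judged then, once.
The state is a dict: "clock": time; "joints": joint angles; "qd": joint speeds; "joint_torque": joint torques, N m; "tool_pos": TCP position; "eef_rot": TCP orientation; "ft_force": force on the tool from outside, world axes, zero at the start; "moment": the same for the moment, N m; "width": opening from 0.0 (shut) to 1.0 (fully open); "grasp_force": force on a finger pad.
Only numpy, scipy, OpenCV 4.12 (cv2) and the standard library are available. Lean on these libraries where they do the work, as an engineer would, in place of code of your own. Each camera call takes 0.05 s, during which the arm holds its last target. There are 200 camera calls.

## Working session

There is one attempt and no reset: what is moved stays moved. The work goes in short steps, Python scripts to look and compute and a shell command to move; the robot and the scene stay as the last step left them, time stands still between calls to the robot, and variables do not carry over. Pictures are saved under pics/ and viewed, at most 10 in all, crops included, and the job is handed in when it is done.

```bash
ls; mkdir -p pics; python3 - <<'E'
from rig import manip, eyes
import cv2, numpy as np
for n in ("scene","top"):
    c=eyes.camera(n); cv2.imwrite(f"pics/{n}0.png",c["img"][...,::-1])
    print({k:(np.round(v,4).tolist() if k!="img" else 0) for k,v in c.items()})
print(manip.get_state())
E
```

```text
pics
{'img': 0, 'vfov': 44.1521, 'cx': 328.9069, 'cy': 198.7784, 'origin': [1.5403, -0.6022, 0.8977], 'rotation': [55.9962, -0.2186, 57.1513]}
{'img': 0, 'vfov': 56.505, 'cx': 319.7651, 'cy': 197.7093, 'origin': [0.436, 0.0437, 1.357], 'rotation': [6.1311, -0.2446, -90.7341]}
{'clock': 0.1, 'joints': array([ 6.08483928e+01,  1.58447498e+01,  8.62884260e+01, -8.79387702e-04,
        7.79618563e+01, -6.93210249e+00]), 'qd': array([-0.00551604, -0.07072107, -0.11624592,  0.18057504,  0.08304218,
        0.01786061]), 'joint_torque': array([ 3.22815331e-04, -4.17702842e+01, -2.46406800e+01, -1.29529953e-04,
        5.82633729e-03, -2.03147050e-05]), 'tool_pos': array([0.21721176, 0.53188482, 0.23051554]), 'eef_rot': array([-1.79905559e+02, -1.06162418e-02,  1.57780671e+02]), 'ft_force': array([0.41302944, 0.62279406, 0.15892396]), 'moment': array([ 0.01024444, -0.03674034, -0.00564344]), 'grasp_force': 0.0, 'width': 1.0030516049442646}
```

View pics/scene0.png

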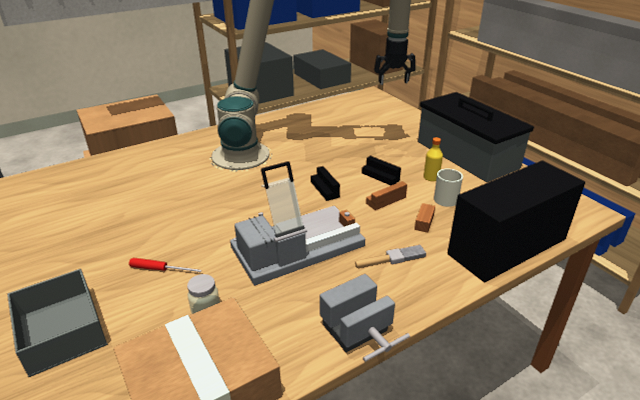

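View pics/top0.png

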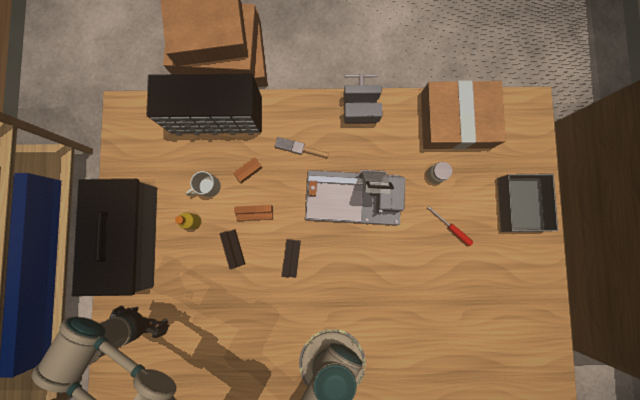

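Scene: the wooden candidates are the offcut at top (253,213)/scene (387,195), and the plain block at top (247,170)/scene (425,217). The two black L-shapes at top (232,249) and (291,258) are decoys. The long brown one with a step line fits. I'll confirm it in a crop and measure.

```bash
cat > h.py <<'E'
import numpy as np, cv2
from scipy.spatial.transform import Rotation as R
from rig import manip, eyes
def cam(n):
    c=eyes.camera(n); c["f"]=200/np.tan(np.radians(c["vfov"]/2)); c["R"]=R.from_euler("xyz",c["rotation"],degrees=True).as_matrix(); return c
def ray(c,u,v):
    return c["R"]@np.array([(u-c["cx"])/c["f"],-(v-c["cy"])/c["f"],-1])
def onz(c,u,v,z):
    d=ray(c,u,v); o=np.array(c["origin"]); return o+d*(z-o[2])/d[2]
def px(c,p):
    q=c["R"].T@(np.array(p)-c["origin"]); return c["cx"]-q[0]/q[2]*c["f"], c["cy"]+q[1]/q[2]*c["f"]
def tri(c1,p1,c2,p2):
    A=np.c_[ray(c1,*p1),-ray(c2,*p2)]; b=np.array(c2["origin"])-np.array(c1["origin"])
    t=np.linalg.lstsq(A,b,rcond=None)[0]; a=np.array(c1["origin"])+t[0]*A[:,0]; e=np.array(c2["origin"])-t[1]*A[:,1]
    return (a+e)/2, np.linalg.norm(a-e)
E
python3 - <<'E'
from h import *
t=cam("top"); s=cam("scene")
def crop(c,x,y,w,h,k): return cv2.resize(c["img"][y:y+h,x:x+w,::-1],None,fx=k,fy=k,interpolation=cv2.INTER_CUBIC)
a=crop(t,225,195,60,36,6)   # offcut top 360x216
b=crop(s,355,170,90,36*1,4) # 360x144
j=crop(t,298,163,113,68,7)  # 791x476
cv2.imwrite("pics/jig.png",j)
o=np.zeros((370,370,3),np.uint8); o[:216,:360]=a; o[220:364,:360]=b; cv2.imwrite("pics/off.png",o)
hsv=cv2.cvtColor(t["img"],cv2.COLOR_RGB2HSV); print(hsv[213,240:268:4],hsv[225,253],hsv[170,247])
E
```

```text
[[ 12 161 100]
 [ 13 159  96]
 [ 13 154  91]
 [ 13 158  97]
 [ 12 163 138]
 [ 12 159 138]
 [ 12 161 139]] [ 16 127 186] [ 12 163 164]
```

View pics/off.png

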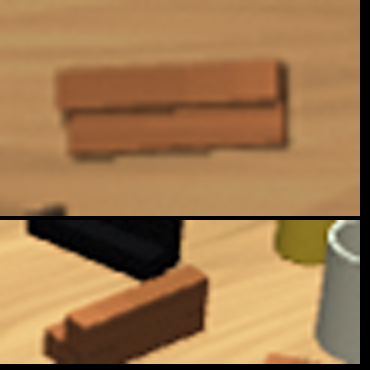

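View pics/jig.png

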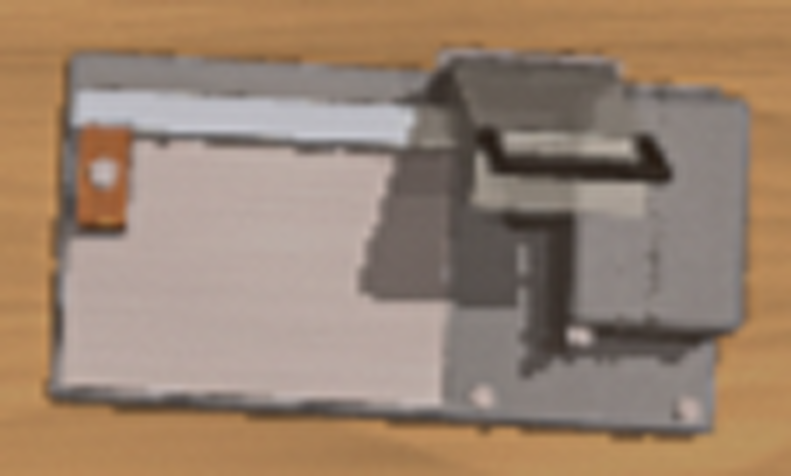

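The crop confirms the offcut: a brown L, rib at top crop y 71–107 (rib on the far +x side, shifted outward so higher), step toward the robot. The jig crop shows base corners (52,398), (710,430), (70,52), the fence front edge (135,137)–(410,148), the stop block face at u≈128, and the guard handle bar centred about (575,168).

```bash
python3 - <<'E'
from h import *
from scipy.optimize import least_squares
t=cam("top"); s=cam("scene")
J=lambda u,v:((u+.5)/7-.5+298,(v+.5)/7-.5+163)
O=lambda u,v:((u+.5)/6-.5+225,(v+.5)/6-.5+195)
pts=[((-90,170,30),J(52,398)),((-90,-170,30),J(710,430)),((90,170,30),J(70,55)),((45,135,74),J(129,126)),((-5,135,74),J(125,222)),((-5,160,74),J(78,222)),((45,-20,58),J(413,148))]
def W(p,q): c,sn=np.cos(p[2]),np.sin(p[2]); x,y,z=np.array(q)/1e3; return [p[0]+c*x-sn*y,p[1]+sn*x+c*y,z]
f=lambda p,pts:np.ravel([np.array(px(t,W(p,q)))-m for q,m in pts])
r=least_squares(f,[.5,0,0],args=(pts[:6],),loss="soft_l1"); print("jig",r.x,np.degrees(r.x[2]),"\n",np.round(f(r.x,pts).reshape(-1,2),1))
op=[((24,65,52),O(57,71)),((24,-65,52),O(280,62)),((0,65,52),O(57,110)),((0,-65,52),O(278,103)),((-24,65,25),O(72,157)),((-24,-65,25),O(287,147))]
ro=least_squares(f,[.4,.2,0],args=(op,),loss="soft_l1"); print("off",ro.x,np.degrees(ro.x[2]),"\n",np.round(f(ro.x,op).reshape(-1,2),1))
h,e=tri(t,J(575,168),s,(277,167)); print("handle",h,e)
p=r.x
for a in np.arange(.8,1.31,.1):
    w=W(p,(78-180*np.cos(a),-55,118+180*np.sin(a))); print(round(a,1),np.round(w,3),np.round(px(t,w),1),np.round(px(s,w),1))
print("h meas",J(575,168))
for k,q in dict(corner=(45,135,38),baseSc=(90,170,30),baseSc2=(90,-170,30)).items(): w=W(p,q);print(k,np.round(w,4),np.round(px(s,w),1))
for q in [(24,65,52),(24,-65,52),(24,65,0),(24,-65,0)]: print(np.round(px(s,W(ro.x,q)),1))
cv2.imwrite("pics/sc.png",cv2.resize(s["img"][150:290,220:420,::-1],None,fx=4,fy=4,interpolation=cv2.INTER_CUBIC))
E
```

```text
jig [ 0.58072605 -0.08406482 -0.06213266] -3.55993930272752 
 [[-0.4 -0.1]
 [ 0.9  0.1]
 [-0.3 -0.8]
 [ 0.3 -0. ]
 [ 0.1  0.5]
 [-0.4  0.1]
 [ 3.6 -0.3]]
off [0.5267477  0.27197167 0.02811205] 1.6107020799840182 
 [[ 0.   0. ]
 [-0.1  0. ]
 [ 0.2  0.3]
 [ 0.4  0. ]
 [-0.5 -0.3]
 [ 0.  -0.1]]
handle [ 0.5830678  -0.13655271  0.27930533] 0.0035320232800671943
0.8 [ 0.53  -0.136  0.247] [377.8 205.3] [267.6 168.9]
0.9 [ 0.543 -0.137  0.259] [378.6 200.5] [269.4 167.3]
1.0 [ 0.558 -0.138  0.269] [379.3 195.2] [271.4 166.3]
1.1 [ 0.574 -0.139  0.278] [380.  189.5] [273.8 165.9]
1.2 [ 0.59  -0.14   0.286] [380.6 183.6] [276.3 166.3]
1.3 [ 0.607 -0.141  0.291] [381.1 177.5] [279.1 167.3]
h meas (379.7142857142857, 186.57142857142858)
corner [0.634  0.0479 0.038 ] [346.9 230.3]
baseSc [0.6811 0.08   0.03  ] [365.7 237.4]
baseSc2 [ 0.66   -0.2593  0.03  ] [253. 278.]
[406.2 183.5]
[374.6 196.1]
[404.7 197. ]
[373.7 209.8]
```

View pics/sc.png

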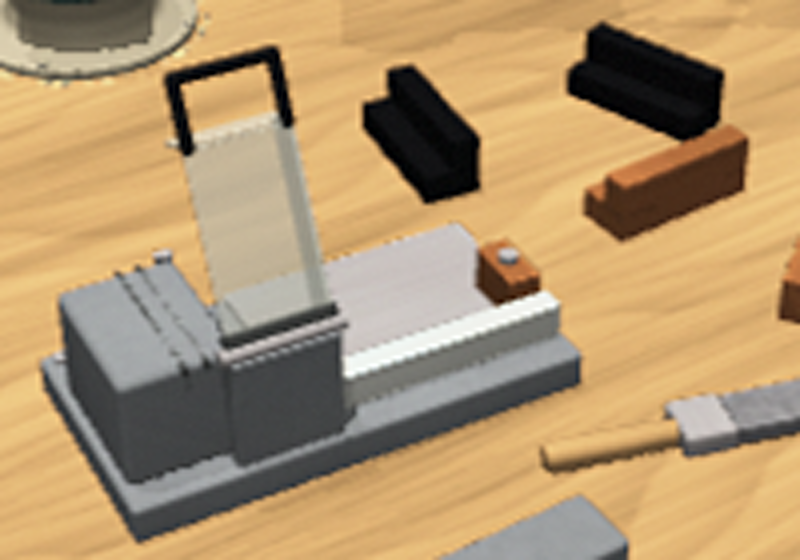

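The scene view agrees with the fit: base corner at (365,238) against predicted (366,237), and offcut rib at (406,182.5) against (406,183.5). Guard angle ≈ 1.15. The plan is to push the handle down with shut fingers, first from behind and then from above. First I rise, turn the tool to the jig axes and shut.

```bash
cat >> h.py <<'E'
JP=np.array([0.5807,-0.0841,-0.0621]); OP=np.array([.52675,.27197,.0281])
def fr(P):
    M=np.eye(4); M[:3,:3]=R.from_euler("z",P[2]).as_matrix(); M[:2,3]=P[:2]; return M
def show(target=None,P=JP):
    s=manip.get_state(); p=np.array(s["tool_pos"]); M=fr(P); T=R.from_euler("xyz",s["eef_rot"],degrees=True).as_matrix()
    print("t",round(s["clock"],2),"local mm",np.round((np.linalg.inv(M)@np.r_[p,1])[:3]*1e3,1),"yaw",np.round(s["eef_rot"],1),"F",np.round(M[:3,:3].T@s["ft_force"],1),"w",round(s["width"],3),"g",round(s["grasp_force"],1))
    if target is not None:
        w=(M@np.r_[np.array(target)/1e3,1])[:3]; print("tool shift",np.round(T.T@(w-p),4))
E
python3 -m inch '[0,0,-0.12,70, 0,0,-0.12,71.4,0,0,-0.12,71.4,0,0,-0.12,71.4,0,0,-0.12,71.4,0,0,-0.12,71.4,0,0,-0.12,71.4,0,0,-0.12,71.4,0,0,-0.12,71.4]' 0
python3 -c "
from h import *
show((38,-55,340))"
```

```text
clock: 1.2
tool_pos: [0.2174, 0.5323, 0.3512]
eef_rot: [-180.0, 0.0, 86.2]
ft_force: [0.8, -0.4, 0.3]
width: 0.0
grasp_force: 0.0
t 1.2 local mm [-400.9  592.6  351.2] yaw [-180.     0.    86.2] F [ 0.8 -0.3  0.3] w 0.0 g 0.0
tool shift [-0.6456  0.4419  0.0113]
```

```bash
python3 -m inch '[-0.6456,0.4419,0.011,0,-0.6456,0.4419,0.011,0,-0.6456,0.4419,0.011,0,-0.6456,0.4419,0.011,0,-0.6456,0.4419,0.011,0,-0.6456,0.4419,0.011,0,-0.6456,0.4419,0.011,0,-0.6456,0.4419,0.011,0,-0.6456,0.4419,0.011,0,-0.6456,0.4419,0.011,0,-0.6456,0.4419,0.011,0,-0.6456,0.4419,0.011,0,-0.6456,0.4419,0.011,0,-0.6456,0.4419,0.011,0,-0.6456,0.4419,0.011,0,-0.6456,0.4419,0.011,0,-0.6456,0.4419,0.011,0,-0.6456,0.4419,0.011,0]'
python3 -c "
from h import *
show((38,-55,270))"
```

```text
clock: 3.0
tool_pos: [0.6176, -0.1403, 0.3394]
eef_rot: [-179.9, -0.1, 86.3]
ft_force: [0.5, -0.1, 0.1]
width: 0.003
grasp_force: 0.0
t 3.0 local mm [ 40.4 -53.8 339.4] yaw [-1.799e+02 -1.000e-01  8.630e+01] F [ 0.5 -0.1  0.1] w 0.003 g 0.0
tool shift [-0.0013 -0.0022  0.0694]
```

```bash
python3 -m inch '[-0.001,0,0.035,0,-0.001,0,0.07,0,-0.001,0,0.07,0,-0.001,-0.005,0.07,0,-0.001,-0.01,0.07,0,-0.001,-0.015,0.07,0,-0.001,-0.02,0.07,0,-0.001,-0.02,0.07,0]'
python3 -c "
from h import *
show()"
```

```text
clock: 3.8
tool_pos: [0.5974, -0.1396, 0.2716]
eef_rot: [179.9, 0.0, 86.4]
ft_force: [-0.4, -0.0, -0.4]
width: -0.002
grasp_force: 0.0
t 3.8 local mm [ 20.2 -54.4 271.6] yaw [179.9   0.   86.4] F [-0.4 -0.1 -0.4] w -0.002 g 0.0
```

```bash
python3 -m inch '[0,-0.005,0,0,0,-0.010,0.004,0,0,-0.018,0.009,0,0,-0.026,0.014,0,0,-0.033,0.019,0,0,-0.040,0.025,0,0,-0.046,0.031,0,0,-0.052,0.037,0,0,-0.058,0.044,0,0,-0.063,0.051,0,0,-0.069,0.058,0,0,-0.069,0.058,0]'
python3 -c "
from h import *
show()
t=cam('top'); s=cam('scene')
a=cv2.resize(t['img'][155:245,290:420,::-1],None,fx=3,fy=3); b=cv2.resize(s['img'][130:290,215:385,::-1],None,fx=3,fy=3)
o=np.zeros((490,790,3),np.uint8); c=cv2.resize(t['img'][155:245,330:410,::-1],None,fx=3,fy=3); o[:480,:510]=b; o[:270,515:755]=c; cv2.imwrite('pics/g1.png',o)"
```

```text
clock: 5.0
tool_pos: [0.5278, -0.1351, 0.211]
eef_rot: [-179.9, -0.0, 86.4]
ft_force: [0.7, 0.5, 0.4]
width: 0.004
grasp_force: 0.1
t 5.0 local mm [-49.6 -54.1 211. ] yaw [-179.9   -0.    86.4] F [0.6 0.5 0.4] w 0.004 g 0.1
```

View pics/g1.png

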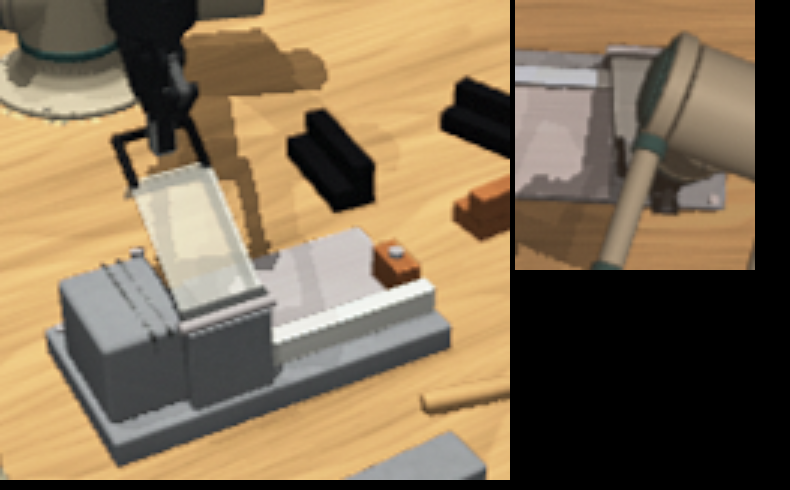

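Handle bar is in front of the fingertips at scene crop (150,130), angle ≈ 0.65. Next I lift and go on top of the bar.

```bash
python3 -m inch '[0,0.004,-0.02,0,0,0.004,-0.045,0,0,0.004,-0.045,0,0,-0.023,-0.045,0,0,-0.023,-0.045,0,0,-0.024,-0.03,0,0,-0.025,-0.023,0,0,-0.027,-0.016,0,0,-0.029,-0.010,0,0,-0.031,-0.003,0,0,-0.034,0.004,0,0,-0.036,0.011,0,0,-0.039,0.018,0]'
python3 -c "
from h import *
show()"
```

```text
clock: 6.4
tool_pos: [0.4899, -0.1328, 0.1937]
eef_rot: [180.0, -0.0, 86.4]
ft_force: [-0.4, 0.2, 1.5]
width: 0.001
grasp_force: 0.7
t 6.4 local mm [-87.6 -54.3 193.7] yaw [180.   -0.   86.4] F [-0.4  0.2  1.5] w 0.001 g 0.7
```

```bash
python3 -m inch '[0,-0.003,0.008,0,0,-0.005,0.016,0,0,-0.008,0.024,0,0,-0.009,0.031,0,0,-0.011,0.038,0,0,-0.012,0.045,0,0,-0.013,0.051,0,0,-0.0135,0.056,0,0,-0.014,0.061,0,0,-0.014,0.065,0,0,-0.014,0.068,0,0,-0.014,0.070,0,0,-0.014,0.071,0]'
python3 -c "
from h import *
show()"
```

```text
clock: 7.7
tool_pos: [0.476, -0.1319, 0.1231]
eef_rot: [180.0, -0.0, 86.4]
ft_force: [-0.9, 0.7, 1.1]
width: -0.001
grasp_force: 0.4
t 7.7 local mm [-101.5  -54.2  123.1] yaw [180.   -0.   86.4] F [-1.   0.6  1.1] w -0.001 g 0.4
```

Still only light contact; I'll press a few mm more until the stop answers.

```bash
python3 -m inch '[0,0,0.001,0,0,0,0.002,0,0,0,0.003,0,0,0,0.003,0]'; python3 -m inch '[0,0,0.001,0,0,0,0.002,0,0,0,0.002,0]'
```

```text
clock: 8.1
tool_pos: [0.4761, -0.132, 0.1225]
eef_rot: [179.9, 0.0, 86.4]
ft_force: [-3.9, 1.5, 14.2]
width: 0.003
grasp_force: 7.3
clock: 8.4
tool_pos: [0.4761, -0.132, 0.1222]
eef_rot: [179.9, 0.1, 86.4]
ft_force: [-7.0, 3.4, 25.5]
width: 0.0
grasp_force: 12.8
```

Guard is on its stop (z 122, force rises stiffly). Lift off and head for the offcut.

```bash
python3 -m inch '[0,0,-0.04,0,0,0,-0.09,0,0,0,-0.09,0]' 0.7
python3 -c "
from h import *
show((12,0,100),OP); s=manip.get_state()
w=(fr(OP)@[.012,0,0,1])[:3];print(w)
t=cam('top')"
```

```text
clock: 8.7
tool_pos: [0.4805, -0.1337, 0.215]
eef_rot: [179.2, 0.3, 86.4]
ft_force: [0.7, -0.5, -0.6]
width: 0.509
grasp_force: 0.0
t 8.7 local mm [ -57.7 -404.2  215. ] yaw [179.2   0.3  86.4] F [ 0.6 -0.5 -0.6] w 0.509 g 0.0
tool shift [0.4095 0.031  0.1134]
[0.53874526 0.27230716 0.        ]
```

```bash
python3 -m inch '[0.41,0.033,0,-5.2,0.41,0.033,0,-5.2,0.41,0.033,0,-5.2,0.41,0.033,0,-5.2,0.41,0.033,0,-5.2,0.41,0.033,0,-5.2,0.41,0.033,0,-5.2,0.41,0.033,0,-5.2,0.41,0.033,0,-5.2,0.41,0.033,0,-5.2,0.41,0.033,0,-5.2,0.41,0.033,0,-5.2]' 0.7
python3 -c "
from h import *
show((12,0,28),OP)"
```

```text
clock: 9.95
tool_pos: [0.5344, 0.2733, 0.2079]
eef_rot: [-179.9, 0.1, 91.5]
ft_force: [0.0, -0.5, 0.4]
width: 0.701
grasp_force: 0.0
t 9.95 local mm [  7.7   1.1 207.9] yaw [-1.799e+02  1.000e-01  9.150e+01] F [-0.  -0.5  0.4] w 0.701 g 0.0
tool shift [-0.0009  0.0045  0.1799]
```

```bash
python3 -m inch '[-0.001,0.0045,0.05,0,-0.001,0.0045,0.1,0,-0.001,0.0045,0.14,0,-0.001,0.0045,0.16,0,-0.001,0.0045,0.17,0,-0.001,0.0045,0.179,0,-0.001,0.0045,0.179,0]'
python3 -m inch '[0,0,0,0,0,0,0,0,0,0,0,0,0,0,0,0,0,0,0,0,0,0,0,0,0,0,0,0]' 0
python3 -c "
from h import *
show((12,0,28),OP)
t=cam('top'); s=cam('scene')
a=cv2.resize(s['img'][110:250,330:470,::-1],None,fx=3,fy=3); b=cv2.resize(s['img'][150:290,220:360,::-1],None,fx=2.5,fy=2.5)
o=np.zeros((420,780,3),np.uint8); o[:420,:420]=a; o[:350,425:775]=b; cv2.imwrite('pics/g2.png',o)"
```

```text
clock: 10.65
tool_pos: [0.5395, 0.2736, 0.0293]
eef_rot: [-180.0, 0.0, 91.5]
ft_force: [-0.4, -1.1, 0.5]
width: 0.701
grasp_force: 0.0
clock: 11.35
tool_pos: [0.5404, 0.2748, 0.0309]
eef_rot: [179.8, -0.1, 91.6]
ft_force: [1.0, -0.6, 6.5]
width: 0.264
grasp_force: 60.7
t 11.35 local mm [13.7  2.4 30.9] yaw [ 1.798e+02 -1.000e-01  9.160e+01] F [ 1.  -0.6  6.5] w 0.264 g 60.7
tool shift [-0.0024 -0.0017  0.0028]
```

View pics/g2.png

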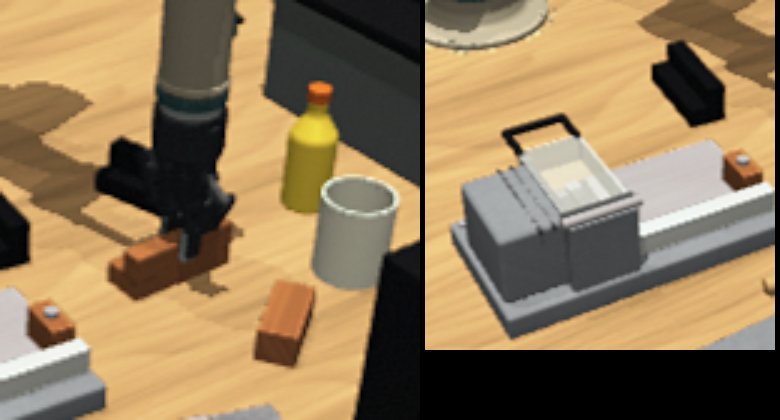

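Grip holds the rib (opening 0.264 ≈ 22–24 mm), and the guard is level in the right crop. Lift and turn to the jig angle.

```bash
python3 -m inch '[0,0,-0.04,0,0,0,-0.08,0,0,0,-0.12,0,0,0,-0.12,5.15,0,0,-0.12,5.15,0,0,-0.12,5.15,0,0,-0.12,5.15]'
python3 -c "
from h import *
show((27,64,150))"
```

```text
clock: 12.15
tool_pos: [0.5382, 0.274, 0.1478]
eef_rot: [-179.8, 0.1, 86.5]
ft_force: [-0.4, 0.4, -1.1]
width: 0.269
grasp_force: 59.9
t 12.15 local mm [-64.6 354.7 147.8] yaw [-1.798e+02  1.000e-01  8.650e+01] F [-0.4  0.4 -1.1] w 0.269 g 59.9
tool shift [-0.2908  0.0913 -0.0021]
```

```bash
python3 -m inch '[-0.05,0.015,0,0,-0.1,0.03,0,0,-0.14,0.045,0,0,-0.18,0.06,0,0,-0.22,0.07,0,0,-0.25,0.08,0,0,-0.275,0.087,0,0,-0.291,0.0913,0,0,-0.291,0.0913,0,0,-0.291,0.0913,0,0,-0.291,0.0913,0,0]'
python3 -c "
from h import *
show((27,64,73))
t=cam('top'); s=cam('scene')
a=cv2.resize(s['img'][170:270,260:400,::-1],None,fx=5,fy=5,interpolation=cv2.INTER_CUBIC)
cv2.imwrite('pics/g3.png',a)"
```

```text
clock: 13.25
tool_pos: [0.6118, -0.0204, 0.149]
eef_rot: [-179.9, -0.1, 86.5]
ft_force: [-0.1, 0.3, -1.9]
width: 0.27
grasp_force: 59.9
t 13.25 local mm [ 27.1  65.5 149. ] yaw [-1.799e+02 -1.000e-01  8.650e+01] F [-0.2  0.3 -1.9] w 0.27 g 59.9
tool shift [-0.0016  0.      0.076 ]
```

View pics/g3.png

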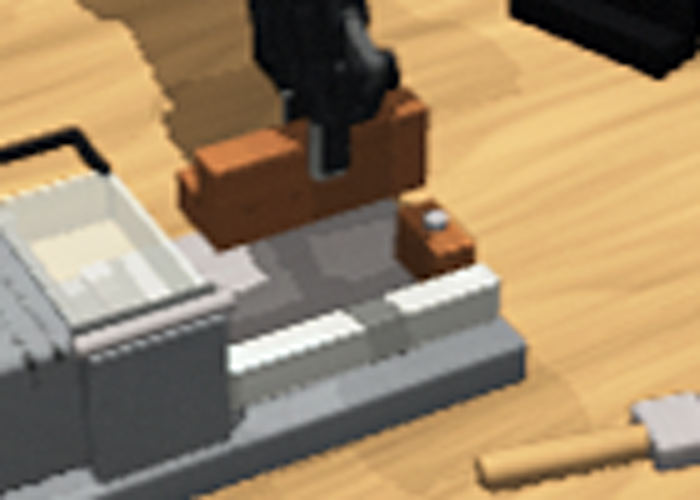

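Offcut hangs level over the bed, its back-bottom corner at crop (425,185), clear of fence and stop. Lower it.

```bash
python3 -m inch '[-0.003,-0.002,0.03,0,-0.003,-0.002,0.055,0,-0.003,-0.002,0.066,0,-0.003,-0.002,0.072,0,-0.003,-0.002,0.074,0,-0.003,-0.002,0.074,0]'
python3 -m inch '[0,0,0.002,0,0,0,0.004,0,0,0,0.004,0]'
python3 -c "
from h import *
show((33,72,69))"
```

```text
clock: 13.95
tool_pos: [0.6108, -0.0245, 0.076]
eef_rot: [179.9, 0.0, 86.5]
ft_force: [0.5, -0.6, -1.1]
width: 0.268
grasp_force: 59.8
clock: 14.25
tool_pos: [0.6102, -0.0247, 0.0715]
eef_rot: [180.0, -0.0, 86.4]
ft_force: [0.0, -0.4, -1.1]
width: 0.267
grasp_force: 59.8
t 14.25 local mm [25.7 61.1 71.5] yaw [180.   -0.   86.4] F [ 0.1 -0.4 -1.1] w 0.267 g 59.8
tool shift [0.0109 0.0073 0.0025]
```

```bash
python3 -m inch '[0,0,0.001,0,0,0,0.002,0,0,0,0.003,0,0,0,0.003,0]'
python3 -m inch '[0.000,0.003,0,0,0,0.005,0,0,0,0.007,0,0,0,0.008,0,0,0,0.008,0,0]'
python3 -c "
from h import *
show()"
```

```text
clock: 14.65
tool_pos: [0.6102, -0.0247, 0.0689]
eef_rot: [180.0, 0.0, 86.4]
ft_force: [-0.8, 0.6, 2.7]
width: 0.267
grasp_force: 60.3
clock: 15.15
tool_pos: [0.617, -0.0251, 0.0689]
eef_rot: [-179.9, -0.0, 86.4]
ft_force: [-5.0, 0.2, 8.4]
width: 0.267
grasp_force: 61.1
t 15.15 local mm [32.6 61.2 68.9] yaw [-179.9   -0.    86.4] F [-5.  -0.1  8.4] w 0.267 g 61.1
```

Bed and fence contacts are where predicted. Slide along to the stop.

```bash
python3 -m inch '[0.003,-0.001,0,0,0.006,-0.001,0,0,0.008,-0.001,0,0,0.009,-0.001,0,0,0.010,-0.001,0,0,0.010,-0.001,0,0]'
python3 -m inch '[0.001,0,0,0,0.002,0,0,0,0.003,0,0,0,0.003,0,0,0]'
python3 -c "
from h import *
show()"
```

```text
clock: 15.75
tool_pos: [0.6176, -0.0167, 0.0689]
eef_rot: [-180.0, 0.1, 86.4]
ft_force: [-3.9, -5.0, 4.9]
width: 0.27
grasp_force: 60.7
clock: 16.15
tool_pos: [0.6176, -0.0157, 0.0689]
eef_rot: [-180.0, 0.3, 86.5]
ft_force: [-4.2, -9.9, 6.1]
width: 0.268
grasp_force: 60.8
t 16.15 local mm [32.6 70.5 68.9] yaw [-180.     0.3   86.5] F [ -3.6 -10.1   6.1] w 0.268 g 60.8
```

Seated against bed, fence and stop. Now release, lift, shut, and go for the step corner to make the diagonal push.

```bash
python3 -m inch '[0,0,-0.002,0,0,0,-0.002,0,0,0,-0.002,0,0,0,-0.002,0,0,0,-0.01,0,0,0,-0.03,0,0,0,-0.04,0]' 0.6
python3 -m inch '[0,-0.03,0,0,0,-0.03,0,0,0,-0.03,0,0,0,-0.03,0,0,0,-0.03,0,0]' 0
python3 -c "
from h import *
show((7,75,69))
t=cam('top'); s=cam('scene')
a=cv2.resize(s['img'][170:270,280:400,::-1],None,fx=4,fy=4,interpolation=cv2.INTER_CUBIC);b=cv2.resize(t['img'][160:235,295:375,::-1],None,fx=4,fy=4,interpolation=cv2.INTER_CUBIC)
o=np.zeros((400,800,3),np.uint8);o[:,:480]=a;o[:300,480:800]=b
cv2.imwrite('pics/g4.png',o)"
```

```text
clock: 16.85
tool_pos: [0.6189, -0.012, 0.1101]
eef_rot: [179.8, -0.0, 86.4]
ft_force: [0.8, 0.5, 0.8]
width: 0.6
grasp_force: 0.0
clock: 17.35
tool_pos: [0.5888, -0.0104, 0.1083]
eef_rot: [179.9, -0.0, 86.4]
ft_force: [-0.4, 0.2, 1.0]
width: -0.0
grasp_force: 0.0
t 17.35 local mm [  3.6  74.1 108.3] yaw [179.9  -0.   86.4] F [-0.4  0.2  1. ] w -0.0 g 0.0
tool shift [0.0009 0.0034 0.0393]
```

View pics/g4.png

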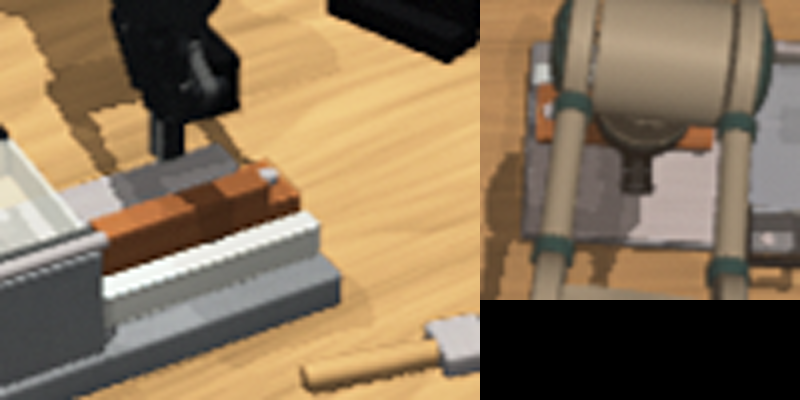

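Offcut lies flat along the fence with its end at the stop (scene crop ~(270,180)). Lower the fingertips into the step.

```bash
python3 -m inch '[0,0.003,0.02,0,0,0.003,0.034,0,0,0.003,0.041,0,0,0.003,0.043,0,0,0.003,0.043,0]'
python3 -m inch '[0,0,0.001,0,0,0,0.002,0,0,0,0.003,0,0,0,0.003,0]'
python3 -c "
from h import *
show()"
```

```text
clock: 17.95
tool_pos: [0.5912, -0.0105, 0.0652]
eef_rot: [-180.0, -0.0, 86.4]
ft_force: [-0.2, -0.7, 0.6]
width: 0.004
grasp_force: 0.0
clock: 18.35
tool_pos: [0.5913, -0.0105, 0.0631]
eef_rot: [179.9, 0.0, 86.4]
ft_force: [-0.6, 0.4, 3.8]
width: 0.003
grasp_force: 1.8
t 18.35 local mm [ 6.  74.2 63.1] yaw [179.9   0.   86.4] F [-0.6  0.3  3.8] w 0.003 g 1.8
```

Foot top touched at 63.1 mm (25 + 38, as it must be). Now +x to the rib, with a +y nudge towards the stop.

```bash
python3 -m inch '[0,0.002,0,0,0,0.004,0,0,0,0.005,0,0,0,0.006,0,0,0,0.007,0,0,0,0.007,0,0]'
python3 -c "
from h import *
show()"
```

```text
clock: 18.95
tool_pos: [0.5923, -0.0103, 0.063]
eef_rot: [-179.4, -0.0, 86.5]
ft_force: [-11.8, 0.9, 13.3]
width: 0.001
grasp_force: 7.8
t 18.95 local mm [ 7.  74.4 63. ] yaw [-179.4   -0.    86.5] F [-11.9   0.1  13.3] w 0.001 g 7.8
```

```bash
python3 -m inch '[0.001,0,0,0,0.002,0,0,0,0.003,0,0,0,0.003,0,0,0]'
python3 -m inch '[0,0.001,0.0007,0,0,0.002,0.0014,0,0,0.003,0.002,0,0,0.003,0.002,0,0,0.003,0.002,0]'
python3 -c "
from h import *
show()"
```

```text
clock: 19.35
tool_pos: [0.5923, -0.0102, 0.063]
eef_rot: [-179.4, 0.3, 86.5]
ft_force: [-12.8, -7.4, 13.9]
width: -0.0
grasp_force: 9.1
clock: 19.85
tool_pos: [0.5924, -0.0102, 0.063]
eef_rot: [-179.1, 0.3, 86.5]
ft_force: [-21.7, -6.5, 29.5]
width: 0.0
grasp_force: 17.6
t 19.85 local mm [ 7.1 74.5 63. ] yaw [-179.1    0.3   86.5] F [-21.3  -7.9  29.5] w 0.0 g 17.6
```

```bash
python3 -m inch '[0.001,0,0,0,0.002,0,0,0,0.003,0,0,0,0.004,0,0,0,0.004,0,0,0,0.004,0,0,0]'
python3 -c "
from h import *
show()
t=cam('top'); s=cam('scene')
a=cv2.resize(s['img'][150:290,215:395,::-1],None,fx=4,fy=4,interpolation=cv2.INTER_CUBIC)
cv2.imwrite('pics/g5.png',a)"
```

```text
clock: 20.45
tool_pos: [0.5924, -0.0101, 0.063]
eef_rot: [-179.1, 0.7, 86.6]
ft_force: [-22.6, -17.0, 28.6]
width: 0.0
grasp_force: 19.5
t 20.45 local mm [ 7.1 74.6 63. ] yaw [-179.1    0.7   86.6] F [-21.5 -18.4  28.6] w 0.0 g 19.5
```

View pics/g5.png

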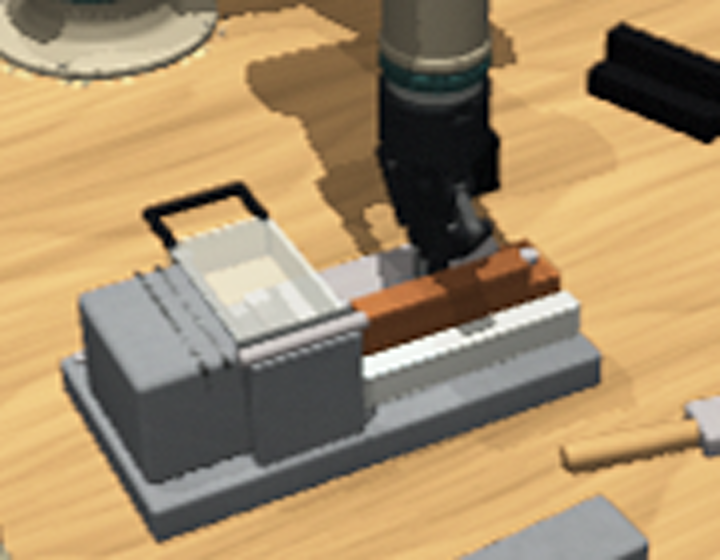

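Guard down, offcut seated in the corner, and 18 N along the stop moves nothing, so it is snug. I'll ease the sideways part a little, keep the diagonal push and hand in.

```bash
python3 -m inch '[-0.002,0,0,0,-0.003,0,0,0,-0.003,0,0,0,-0.003,0,0,0,-0.003,0,0,0]'
python3 -c "
from h import *
from rig import close_job
show(); print(close_job())"
```

```text
clock: 21.05
tool_pos: [0.5924, -0.0101, 0.0629]
eef_rot: [-179.1, 0.4, 86.6]
ft_force: [-20.2, -8.4, 29.2]
width: -0.002
grasp_force: 19.3
t 21.05 local mm [ 7.1 74.5 62.9] yaw [-179.1    0.4   86.6] F [-19.7  -9.7  29.2] w -0.002 g 19.3
the job is handed in; nothing more can be done
None
```

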